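# Feed a sample sled along the reader's fence with a push stick

## Robot

A 6-joint arm with a two-finger parallel gripper is mounted at the origin on a cart in front of the work surface, level with it; the furniture and walls round the work are solid. World frame = base frame: x ahead of the robot, y to its left, z up, the work surface at z = 0. Lengths are in m, angles in rad, forces in N, time in s.
With the tool pointing down it reaches from about 0.3 to 0.775 m from the base axis. Payload 14.6 kg.
Tool frame: the origin (TCP) lies on the mounting face of the last link; the fingertips stand 199 mm ahead of it and the grasp point (between the pads) lies 180 mm ahead of it; z points along the fingers, y is the direction in which the jaws open and shut (so a half turn about z gives the same grasp; the last joint's range is limited). The gripper opens to 94 mm and grips with 3 to 60 N. Pads are 16 mm wide; open, the fingers measure 119 mm over their backs; the gripper's body (75 mm by 177 mm) begins 78 mm behind the grasp point.
Start: joints at [-1.232, 0.3, 1.521, -0, 1.321, -0.067], TCP at [0.217, -0.505, 0.405] pointing down, gripper open.
Joint ranges: [-3.03, 3.03], [-0.79, 2.21], [0.23, 2.52], [-1.04, 4.18], [0, 3.07], [-2.55, 2.55]. Speed limits (rad/s): [2.22, 2.22, 2.57, 3.14, 3.14, 3.14].

## Interface

Orientations are given as [roll, pitch, yaw] about the fixed x, y, z axes, in that order (R = Rz(yaw) Ry(pitch) Rx(roll)).
In Python, from station import sensors, vision, job gives the robot as it stands. The module is installed in compiled form; this text tells all that it offers.
- The arm moves only by the tool arm_command, never from a script. Its argument "plan" is one flat list of numbers, 5 for each row, row after row: the closure, from -1 (fully open) to 1 (shut), so that 0 is half open, then the shift along the world's x, y, z scaled (see below), then the turn about the world's z scaled (see below). A call has 1 to 20 rows; each row is the pose to reach, as a shift and turn from the pose commanded when the call began; what a row does not reach only later rows make up. The controller multiplies each number of a shift by 400 mm and each number of a turn by 120 degrees. A row lasts 1/10 s, in which the tool goes at most 50 mm and 8.59 degrees, less where a joint would pass 70% of its speed; a pose out of reach is approached as far as the arm can. A call with a number of a shift or a turn outside -1 to 1 is refused whole. A call with a gripper value outside its range is refused whole. The fingers move at their own pace and stop on an object; "newtons" is the grip in N (left out, the last holds). Time passes only in rows, so rows that repeat a pose let the fingers close. It gives the time, the measured TCP pose, the force and the opening at its end, in the units of the state.
- sensors.get_obs(): the state, without advancing time (a new reading comes with each control period).
- vision.camera(name): name is "side" or "top"; returns the picture (420x560x3 uint8, blue, green, red); there is no depth.
- vision.camera_params(name): a dict with "intrinsics" (3x3 intrinsics, pixels), "rvec" (rotation vector, rad) and "tvec" (3), from world to camera coordinates, as OpenCV has them. Camera axes: x right, y down, z forward; pixel columns grow to the right and rows downward; lengths in m; the calibration is good to about 2 mm. A picture is of the moment at which its call begins. camera_params takes no time and is no camera call.
- job.hand_in(): hands the job in, once; it reports no verdict.
Trained networks look in the newest picture that a camera, given by its name, has taken for a name from the list of things; names that differ only in an ending like _2 or _b are one class to them, and where a whole thing is asked for, a point or a joint stands for the part that bears it (a point fixed in the world has none). Each returns a list of dicts, best first, with "confidence" (0 to 1); they miss things now and then, are a little off and sometimes report something else, mostly with a low value. They report only what shows in the picture. A call takes as long as a camera call. They do not tell look-alikes from the thing itself.
- vision.search_frame(name, camera): "at" ([row, column] in pixels, amid what is visible of it).
- vision.silhouettes(name, camera): "mask" (420x560 bool, what is visible of it) and "at" ([row, column] in pixels, amid what is visible of it).
- vision.pinpoint(name, camera): "at" ([row, column] in pixels: a listed point, or the origin of a listed thing).
The state is a dict: "time_s": time; "qpos": joint angles; "joint_vel": joint speeds; "tau": joint torques, N m; "ee_pos": TCP position; "eef_rot": TCP orientation; "force": force on the tool from outside, world axes, zero at the start; "moment": the same for the moment, N m; "grip_width": finger opening in m.
Only numpy, scipy, OpenCV 4.12 (cv2) and the standard library are available. Lean on these libraries where they do the work, as an engineer would, in place of code of your own. Each camera call takes 0.05 s, during which the arm holds its last target.

## Task

Pick up the push stick by its orange grip and use it to feed the blue sample sled slowly along the fence, under the reading bridge, until its nose rests against the end stop. Bring the sled gently flush against the fence's steel strip before its nose crosses the red line and keep it pressed there with about 4 N (2 to 6 N while feeding, never over 10 N) the whole rest of the way, up to and at the stop; do not ram the stop, do not touch the sled with the gripper and leave the things around alone. Then lay the stick back down on the worktop, off the guide board.

Things in the scene. Friction and masses are not known exactly. Their poses are not given: they have to be found in the camera images.
- guide_board: Fixed aluminium guide board, 385 x 156 mm, its sliding surface 10 mm above the worktop (z = 10 mm in this frame; origin at worktop level). x = feed direction (roughly world +y), z up, y = away from the fence, roughly towards the robot. In this frame the board spans x -200 to +185, y -71 to +85 mm; a red line crosses it at x = +5.
- fence: Fence along the board's -y side: a dark fixed rail and, before it, a bright steel facing strip (360 x 8 mm, 28 mm high) that guides the sled, locked somewhere 0 to 14 mm out from the rail, parallel to the feed. This pose is the rail's and does not show the setting: the strip's face lies at y = 0 to +14 mm in this frame. Origin at mid length, on the sliding surface; x = feed, y towards the sled.
- end_stop: Dark stop bar with rubber pads across the far end of the board, 20 mm high above the sliding surface. Origin: centre of the face the sled's nose meets, at the level of the sliding surface (165 mm ahead of the board's origin); x in the feed direction.
- sled: Loose blue sled, block 100 (along x = feed) x 76 x 22 mm, with a clamped red-lidded cup (62 mm wide, top 95 mm up; one piece with it), 0.3 to 0.56 kg. Origin: centre of its underside. Its -y side runs on the fence strip, +x face is the nose. Starts before the red line, some mm off the strip, askew. At the stop its origin is 50 mm short of the stop's face.
- sled_nose (a point): Middle of the sled's front face, 50 mm ahead of its origin, 11 mm up.
- stick_grip (a point): Centre of the push stick's orange upright grip plate (60 mm long, 16 mm thick, 44 mm high on top of the blade), 40 mm above the stick's underside. Stick axes: x along the blade to the tip, z up. It stands on its wooden blade, 26 mm wide, 16 mm high, from x = -60 to +110 mm; its top is 60 mm up. Loose, 0.12 kg.
- stick_notch (a point): Inner corner of the step at the stick's tip, 110 mm ahead of the grip centre, 4 mm to its +y side, 8 mm above the underside. The end face (y -13 to +4) pushes the sled's rear face; a 9 mm wide lip (y +4 to +13) runs on to x = +130 mm along the sled's side. So the step takes the sled's rear corner away from the fence.
- petri_dish: Loose white stack of petri dishes, 90 mm wide, 32 mm high; bystander. Origin under its centre.
- white_bean_cup: Loose cup of white beans with a red lid, 62 mm wide, 74 mm high, behind the board; bystander. Origin under its centre.
- blue_cap_bottle: Loose white bottle with a blue cap, 56 mm wide, 101 mm high, behind the board; bystander. Origin under its centre.
- bridge_mid (a point): Middle of the underside of the white reading bridge, 120 mm above the worktop, 115 mm ahead of the board's origin. The bridge is 64 mm deep (along the feed), its top at 154 mm; 170 mm between its legs.
Things that resemble listed ones, but are neither listed nor needed, are in the scene too. Leave any purple look-alike of the sled alone.

How it is judged:
By the outcome, as a careful person would: the job done as asked, in the order asked, and still so for the second after the job is handed in, with the robot touching nothing.
It also fails if it takes over 72 s, if anything falls off the work surface, if the arm or the gripper's body presses on something with over 40 N, if the wrist force passes 120 N, or if a joint passes its speed limit or range.

## Working session

There is one attempt and no reset: what is moved stays moved. The work goes in short steps, Python scripts to look and compute and a tool call to move; the robot and the scene stay as the last step left them, time stands still between calls to the robot, and variables do not carry over. Pictures are saved under pics/ and viewed, and the job is handed in when it is done.

Besides the shell and the picture viewer there is one more tool, called after "Emit:" by a JSON object that holds its "fn" and its "kwargs". arm_command: Moves the arm, as the interface text tells. Its arguments: {"type":"object","properties":{"plan":{"type":"array"},"newtons":{"type":"number"}},"required":["plan"]}

```bash
mkdir -p pics; ls; python3 - <<'E'
from station import sensors, vision
import cv2
print(sensors.get_obs())
for n in("side","top"):
    im=vision.camera(n); cv2.imwrite(f"pics/{n}0.png",im)
    print(n,vision.camera_params(n))
E
```

```text
pics
{'time_s': 0.0, 'qpos': array([-1.23160731e+00,  3.00471161e-01,  1.52157351e+00, -1.72279131e-05,
        1.32071760e+00, -6.66061437e-02]), 'joint_vel': array([-0.00069891,  0.00137403, -0.00090667,  0.00040335, -0.00033277,
        0.00059029]), 'tau': array([-9.12296559e-05, -5.31805158e+01, -3.52738166e+01,  7.08310073e-02,
        2.43772828e-02, -9.96318317e-05]), 'ee_pos': array([ 0.21709452, -0.50530623,  0.40408937]), 'eef_rot': array([-3.14042452e+00, -6.11961501e-05,  4.05799397e-01]), 'force': array([ 0.5658758 , -0.19091632, -0.93712001]), 'moment': array([-3.57862662e-02,  3.18133779e-02, -7.06757028e-05]), 'grip_width': 0.0935868928113437}
side {'intrinsics': array([[386.00945424,   0.        , 273.73387717],
       [  0.        , 386.00945424, 204.47215514],
       [  0.        ,   0.        ,   1.        ]]), 'rvec': array([ 0.38629189, -2.62740179,  1.43218537]), 'tvec': array([0.58713552, 0.14230043, 1.03762686])}
top {'intrinsics': array([[475.23571278,   0.        , 280.52876632],
       [  0.        , 475.23571278, 202.15318515],
       [  0.        ,   0.        ,   1.        ]]), 'rvec': array([ 2.17631366, -2.18930265,  0.11971505]), 'tvec': array([0.01781003, 0.58543076, 1.48967495])}
```

View pics/side0.png

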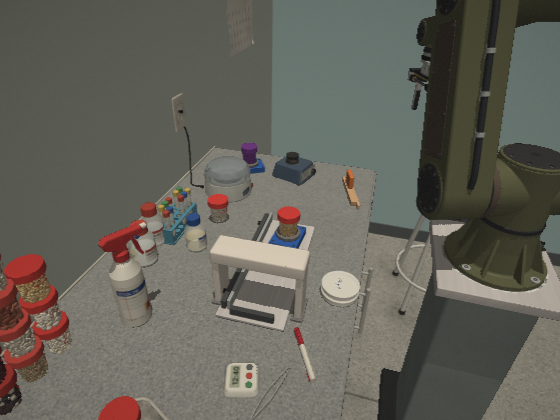

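View pics/top0.png

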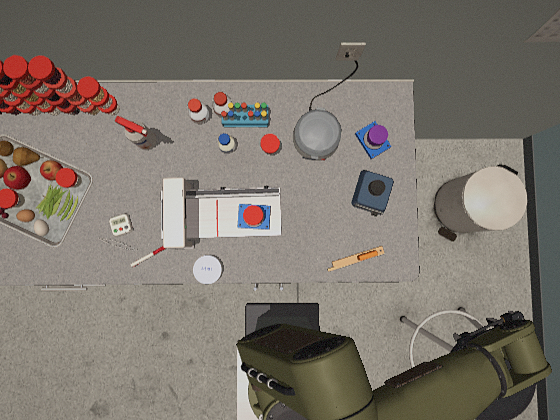

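```bash
cat > h.py <<'E'
from station import sensors, vision
import cv2, numpy as np
P={n:vision.camera_params(n) for n in("side","top")}
def ray(n,at):
    p=P[n];R=cv2.Rodrigues(p["rvec"])[0];K=p["intrinsics"]
    d=R.T@np.linalg.inv(K)@np.array([at[1],at[0],1.]);c=-R.T@p["tvec"];return c,d/np.linalg.norm(d)
def onz(n,at,z):
    c,d=ray(n,at);return c+d*(z-c[2])/d[2]
def tri(a,b):
    c1,d1=ray("side",a);c2,d2=ray("top",b)
    A=np.array([d1,-d2]).T;s=np.linalg.lstsq(A,c2-c1,rcond=None)[0]
    p,q=c1+d1*s[0],c2+d2*s[1];return (p+q)/2,np.linalg.norm(p-q)
def proj(n,p):
    q=cv2.projectPoints(np.array(p,float).reshape(-1,3),P[n]["rvec"],P[n]["tvec"],P[n]["intrinsics"],None)[0].reshape(-1,2);return q[:,::-1]
E
python3 - <<'E'
from h import *
np.set_printoptions(precision=4,suppress=True)
for n in("side","top"): vision.camera(n)
zs=dict(guide_board=0,fence=.01,end_stop=.01,sled=.01,sled_nose=.021,stick_grip=.04,stick_notch=.008,petri_dish=0,white_bean_cup=0,blue_cap_bottle=0,bridge_mid=.12)
for k,z in zs.items():
    for n in("side","top"):
        for r in vision.pinpoint(k,n)[:3]:
            print(k,n,round(r["confidence"],2),np.round(r["at"],1),onz(n,r["at"],z))
E
```

```text
guide_board side 0.72 [248.6 284.1] [0.5442 0.13   0.    ]
guide_board side 0.57 [267.7 264.5] [0.5724 0.2191 0.    ]
guide_board top 0.67 [211.5 219.5] [0.5586 0.2115 0.    ]
fence side 0.82 [262.9 253.3] [0.602  0.2208 0.01  ]
fence top 0.78 [197.8 224.3] [0.6021 0.1951 0.01  ]
fence top 0.37 [145.3 226.2] [0.7738 0.1897 0.01  ]
end_stop side 0.85 [313.8 250.8] [0.5531 0.3809 0.01  ]
end_stop side 0.41 [259.8 252.7] [0.6074 0.2099 0.01  ]
end_stop top 0.45 [211.1 167.6] [0.5601 0.3765 0.01  ]
sled side 0.94 [239.3 289. ] [0.5388 0.0986 0.01  ]
sled side 0.83 [168.7 248. ] [ 0.7887 -0.265   0.01  ]
sled side 0.17 [246.7 284.8] [0.5416 0.1335 0.01  ]
sled top 0.94 [214.5 255. ] [0.5476 0.0964 0.01  ]
sled top 0.72 [137.8 371.2] [ 0.7974 -0.2847  0.01  ]
sled_nose side 0.68 [163.8 263.6] [ 0.7393 -0.2999  0.021 ]
sled_nose side 0.6 [250.4 283.6] [0.5375 0.1624 0.021 ]
sled_nose top 0.98 [216.5 238.9] [0.5408 0.1473 0.021 ]
sled_nose top 0.75 [154.7 383.9] [ 0.739  -0.3223  0.021 ]
stick_grip side 0.82 [178.9 349.9] [ 0.4152 -0.2464  0.04  ]
stick_grip side 0.68 [316.6 252.6] [0.5379 0.4116 0.04  ]
stick_grip top 0.68 [252.6 365.6] [ 0.4238 -0.2517  0.04  ]
stick_notch side 0.74 [202.9 355.7] [ 0.3812 -0.1512  0.008 ]
stick_notch top 0.57 [266.5 331.3] [ 0.3799 -0.1469  0.008 ]
petri_dish side 0.93 [290.4 337.1] [0.3816 0.2441 0.    ]
petri_dish top 0.93 [268.9 209.4] [0.3748 0.2428 0.    ]
white_bean_cup top 0.78 [148.2 268. ] [0.7659 0.0537 0.    ]
white_bean_cup top 0.21 [215.4 166.8] [0.547 0.381 0.   ]
blue_cap_bottle side 0.79 [247.5 199.5] [0.7667 0.1941 0.    ]
blue_cap_bottle top 0.62 [144.8 226.1] [0.7777 0.191  0.    ]
bridge_mid side 0.82 [261.8 262.7] [0.542  0.3286 0.12  ]
bridge_mid top 0.89 [213.3 176.4] [0.5452 0.3262 0.12  ]
```

```bash
python3 - <<'E'
from h import *
im=cv2.imread("pics/top0.png")
a=im[165:255,155:290];cv2.imwrite("pics/top_board.png",cv2.resize(a,None,fx=5.9,fy=5.9,interpolation=cv2.INTER_CUBIC))
a=im[235:280,320:395];cv2.imwrite("pics/top_stick.png",cv2.resize(a,None,fx=10,fy=10,interpolation=cv2.INTER_CUBIC))
im=cv2.imread("pics/side0.png")
a=im[200:330,195:325];b=im[160:215,335:370]
cv2.imwrite("pics/side_board.png",cv2.resize(a,None,fx=4.6,fy=4.6,interpolation=cv2.INTER_CUBIC))
cv2.imwrite("pics/side_stick.png",cv2.resize(b,None,fx=10,fy=10,interpolation=cv2.INTER_CUBIC))
E
```

```text
(no output)
```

View pics/top_board.png

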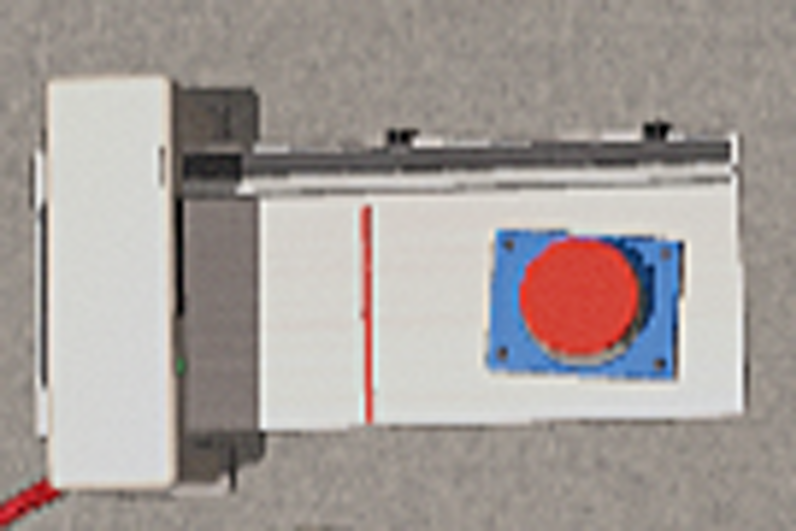

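View pics/top_stick.png

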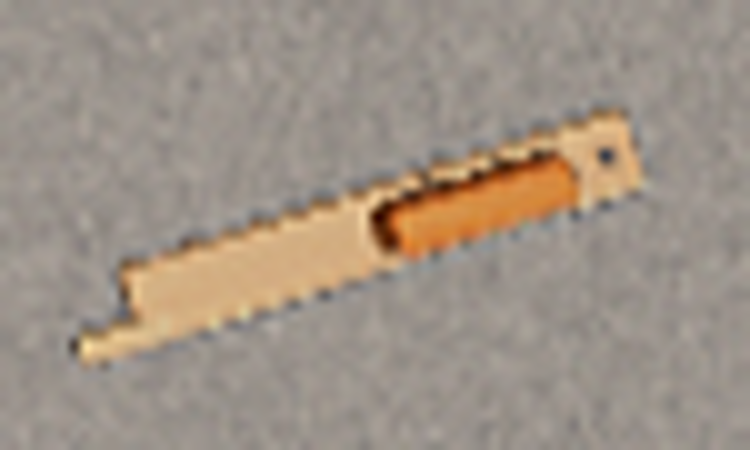

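View pics/side_board.png

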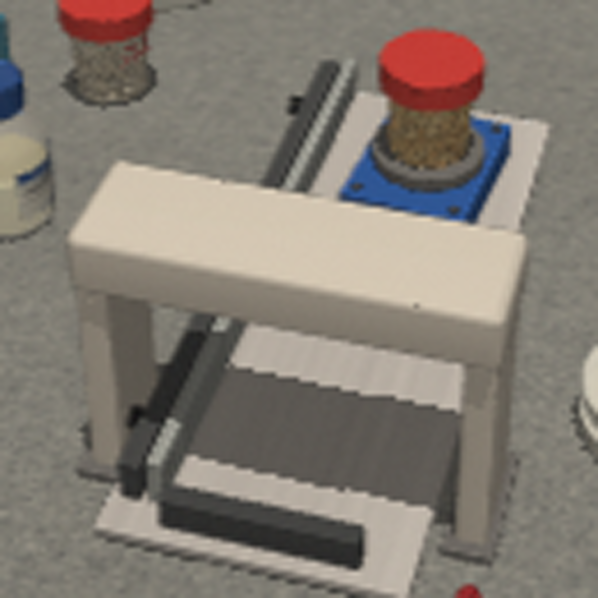

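View pics/side_stick.png

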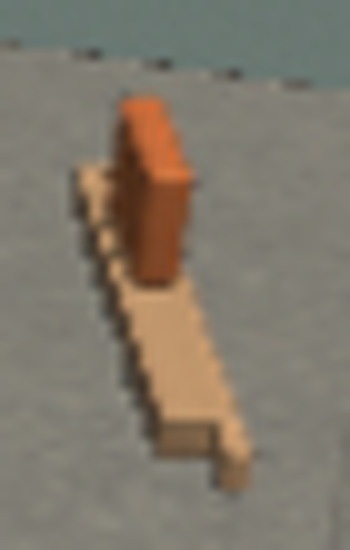

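```bash
python3 - <<'E'
from h import *
np.set_printoptions(precision=4,suppress=True)
im=cv2.imread("pics/top0.png");hsv=cv2.cvtColor(im,cv2.COLOR_BGR2HSV)
print("cams",ray("top",(0,0))[0],ray("side",(0,0))[0])
g=cv2.cvtColor(im,cv2.COLOR_BGR2GRAY).astype(float)
# subpixel edges on columns between cols, vertical profile gradient, rows r0..r1, sign
def edge(cols,r0,r1,sgn,z):
    pts=[]
    for c in cols:
        d=np.diff(g[r0:r1,c])*sgn
        i=int(d.argmax());w=np.clip(d[max(0,i-1):i+2],0,None)
        pts.append((r0+.5+np.dot(np.arange(max(0,i-1),max(0,i-1)+len(w)),w)/w.sum(),c))
    q=np.array([onz("top",p,z) for p in pts]);
    f=cv2.fitLine(q[:,:2].astype(np.float32),cv2.DIST_HUBER,0,.001,.001).ravel()
    if f[1]<0:f[:2]*=-1
    return np.degrees(np.arctan2(f[1],f[0])),f[2:], np.std((q[:,:2]-f[2:])@[-f[1],f[0]])
print("board near edge",edge(range(203,278),225,245,-1,.01))
print("strip?",[ (c,g[186:202,c].astype(int)) for c in (200,225,250,275)])
# blue
for nm,m,z in(("sled",cv2.inRange(hsv,(100,120,60),(120,255,255)),.032),("wood",cv2.inRange(hsv,(5,60,120),(25,255,255)),.016)):
    n,l,s,c=cv2.connectedComponentsWithStats(m)
    for i in range(1,n):
        if s[i,4]>60: print(nm,s[i],c[i])
E
```

```text
cams [0.4466 0.0417 1.5365] [0.3489 0.9292 0.6756]
board near edge (np.float32(91.28892), array([0.4799, 0.0917], dtype=float32), np.float64(0.004948241624862191))
strip? [(200, array([144, 146, 135, 148, 173,  85,  92,  75,  98, 177, 194, 146, 158,
       220, 216, 214])), (225, array([145,  60, 167, 218,  77,  88,  87,  56, 141, 209, 187, 139, 214,
       209, 208, 207])), (250, array([147, 162, 167,  79,  85,  96,  78, 130, 213, 185, 114, 201, 212,
       210, 209, 210])), (275, array([144, 131, 134,  85,  93,  72, 120, 199, 180, 103, 179, 217, 211,
       210, 210, 209]))]
sled [355 121  36  37 323] [371.2012 141.3313]
sled [219 134  11  11  92] [223.8043 138.6196]
sled [238 204  32  25 326] [254.181  216.6043]
wood [ 13 149  13  15 138] [ 18.3986 155.6014]
wood [ 41 160  18  20 184] [ 50.1522 167.9946]
wood [ 16 210  16  12 148] [ 23.8176 215.3243]
wood [328 246  57  26 449] [356.0913 257.9087]
wood [319 360  13  25 106] [324.4151 372.1981]
```

```bash
cat > fit.py <<'E'
from h import *
def lines(im,cols,r0f,n,sgn,z,cam="top"):
    g=cv2.GaussianBlur(cv2.cvtColor(im,cv2.COLOR_BGR2GRAY),(0,0),.6).astype(float);pts=[]
    for c in cols:
        r0=int(round(r0f(c)-n/2));d=np.clip(np.diff(g[r0:r0+n,c])*sgn,0,None)
        i=int(d.argmax());a,b=max(0,i-1),min(len(d),i+2)
        pts.append((r0+.5+np.dot(np.arange(a,b),d[a:b])/d[a:b].sum(),c))
    q=np.array([onz(cam,p,z)[:2] for p in pts])
    f=cv2.fitLine(q.astype(np.float32),cv2.DIST_HUBER,0,.001,.001).ravel().astype(float)
    if f[1]<0:f[:2]*=-1
    r=np.abs((q-f[2:])@[-f[1],f[0]])
    return np.degrees(np.arctan2(f[1],f[0])),f[2:],np.median(r),f
E
python3 - <<'E'
from fit import *
np.set_printoptions(precision=4,suppress=True)
im=cv2.imread("pics/top0.png")
# strip base: row 197.6 @225 -> 195.6 @275
print("strip base",lines(im,range(202,278),lambda c:197.6-(c-225)*.04,5,1,.01)[:3])
print("strip top near edge",lines(im,range(202,278),lambda c:196.3-(c-225)*.04,4,-1,.038)[:3])
print("strip top far edge",lines(im,range(202,278),lambda c:193.8-(c-225)*.04,5,1,.038)[:3])
print("near board edge",lines(im,range(202,278),lambda c:236.4-(c-217.7)*.0436,6,-1,.01)[:3])
hsv=cv2.cvtColor(im,cv2.COLOR_BGR2HSV)
m=cv2.inRange(hsv,(100,90,60),(125,255,255));m[:,:230]=0;m[:,300:]=0;m[:195]=0;m[250:]=0
m|=cv2.inRange(hsv,(0,0,0),(0,0,0))
c=np.vstack([x for x in cv2.findContours(m,0,1)[0]]);print("sled rect",cv2.minAreaRect(c))
big=cv2.resize(im[195:240,228:290],None,fx=12,fy=12,interpolation=cv2.INTER_CUBIC);cv2.imwrite("pics/sled_zoom.png",big)
E
```

```text
strip base (np.float64(91.5177815930071), array([0.6038, 0.1623]), np.float64(0.00025162249464478586))
strip top near edge (np.float64(91.44579145029535), array([0.6068, 0.1297]), np.float64(0.0003892971711439145))
strip top far edge (np.float64(91.42500038311606), array([0.613 , 0.1534]), np.float64(0.0004350231983007368))
near board edge (np.float64(91.3329772193196), array([0.4792, 0.146 ]), np.float64(0.000644072183393985))
sled rect ((260.49932861328125, 230.14495849609375), (327.3850402832031, 505.3299255371094), 86.84776306152344)
```

View pics/sled_zoom.png

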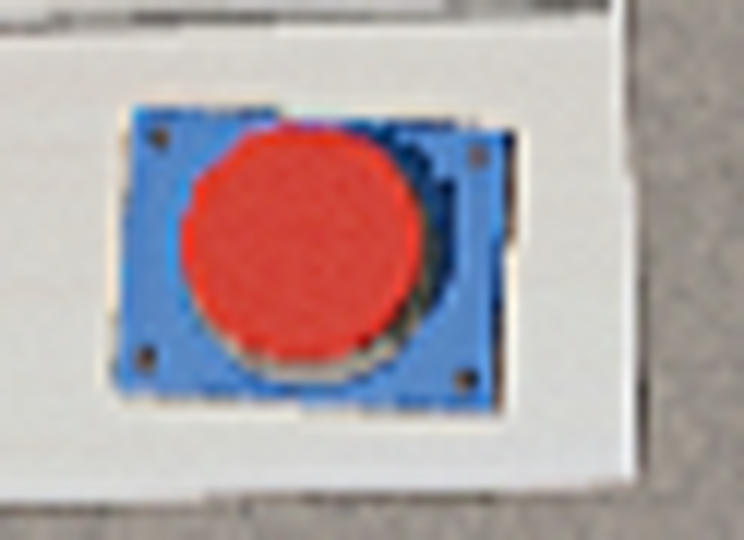

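```bash
python3 - <<'E'
from h import *
np.set_printoptions(precision=4,suppress=True)
def cr(pts,f,r0,c0): return [((y+.5)/f-.5+r0,(x+.5)/f-.5+c0) for x,y in pts]
S=np.array([onz("top",p,.032)[:2] for p in cr([(132,107),(118,395),(500,408),(508,132)],12,195,228)])
print("sled corners",S,"sizes",[np.linalg.norm(S[i]-S[(i+1)%4])for i in range(4)])
def fit(model,pts):
    # 2D rigid via Kabsch
    a=np.array(model);b=np.array(pts);A=a-a.mean(0);B=b-b.mean(0)
    U,_,V=np.linalg.svd(A.T@B);R=V.T@np.diag([1,np.linalg.det(V.T@U.T)])@U.T
    t=b.mean(0)-R@a.mean(0);return t,np.degrees(np.arctan2(R[1,0],R[0,0])),np.linalg.norm((R@a.T).T+t-b,axis=1)
print("sled",fit([(.05,-.038),(.05,.038),(-.05,.038),(-.05,-.038)],S))
u=np.array([-np.sin(np.radians(1.45)),np.cos(np.radians(1.45))]);nrm=np.array([-u[1],u[0]])  # board +y
o=np.array([.6038,.1623])
print("corners rel strip (along, off)",[(np.dot(p-o,u),np.dot(p-o,nrm)) for p in S])
# stick corners crop f=10 r0=235 c0=320 : blade top z=.016
W=np.array([onz("top",p,.016)[:2] for p in cr([(125,268),(625,110),(642,186),(95,365),(73,342),(132,320)],10,235,320)])
print("stick",W,fit([(.11,-.013),(-.06,-.013),(-.06,.013),(.13,.013),(.13,.004),(.11,.004)],W))
G=np.array([onz("top",p,.060)[:2] for p in cr([(395,205),(560,155),(580,205),(408,258)],10,235,320)])
print("grip top",G,fit([(.03,-.008),(-.03,-.008),(-.03,.008),(.03,.008)],G))
E
```

```text
sled corners [[0.5816 0.1477]
 [0.5055 0.1513]
 [0.5014 0.0508]
 [0.5744 0.0483]] sizes [np.float64(0.07619015526010095), np.float64(0.10060633184486871), np.float64(0.07302181929550207), np.float64(0.09965485945967892)]
sled (array([0.5407, 0.0995]), np.float64(87.11650912176594), array([0.0004, 0.0002, 0.0014, 0.0019]))
corners rel strip (along, off) [(np.float64(-0.013995156747568273), np.float64(0.022592807067442933)), (np.float64(-0.008491683472468464), np.float64(0.09858393510531688)), (np.float64(-0.10888279974187418), np.float64(0.10516099991133096)), (np.float64(-0.11317946076101972), np.float64(0.03226569966974122))]
stick [[ 0.3964 -0.1486]
 [ 0.4454 -0.3097]
 [ 0.4212 -0.3145]
 [ 0.3659 -0.1386]
 [ 0.3732 -0.1317]
 [ 0.38   -0.1506]] (array([ 0.416 , -0.2559]), np.float64(107.1192925506165), array([0.0017, 0.0007, 0.0025, 0.0031, 0.0013, 0.0014]))
grip top [[ 0.4167 -0.2272]
 [ 0.4317 -0.2789]
 [ 0.4163 -0.2848]
 [ 0.4003 -0.2309]] (array([ 0.4162, -0.2555]), np.float64(106.38153058947758), array([0.0031, 0.0031, 0.0019, 0.002 ]))
```

Emit:
{"fn": "arm_command", "kwargs": {"plan": [-1, 0.12, 0.15, -0.05, 0.17, -1, 0.25, 0.31, -0.1, 0.35, -1, 0.37, 0.47, -0.15, 0.45, -1, 0.47, 0.59, -0.2, 0.52, -1, 0.497, 0.624, -0.2, 0.58, -1, 0.497, 0.624, -0.2, 0.64, -1, 0.497, 0.624, -0.2, 0.698, -1, 0.497, 0.624, -0.2, 0.698, -1, 0.497, 0.624, -0.2, 0.698, -1, 0.497, 0.624, -0.2, 0.698, -1, 0.497, 0.624, -0.2, 0.698, -1, 0.497, 0.624, -0.2, 0.698]}}

```text
time_s: 2.5
ee_pos: [0.4159, -0.2558, 0.3247]
eef_rot: [3.142, 0.0, 1.864]
force: [0.9, 0.2, 0.1]
grip_width: 0.0942
```

```bash
python3 - <<'E'
from h import *
im=vision.camera("side");cv2.imwrite("pics/side1.png",im)
a=cv2.resize(im[90:230,300:420],None,fx=4,fy=4,interpolation=cv2.INTER_CUBIC)
im=vision.camera("top");cv2.imwrite("pics/top1.png",im)
b=cv2.resize(im[220:310,310:410],None,fx=4,fy=4,interpolation=cv2.INTER_CUBIC)
c=np.zeros((560,800,3),np.uint8);c[:a.shape[0],:400]=a[:,:400];c[:360,400:]=b;cv2.imwrite("pics/c1.png",c)
E
```

```text
(no output)
```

View pics/c1.png

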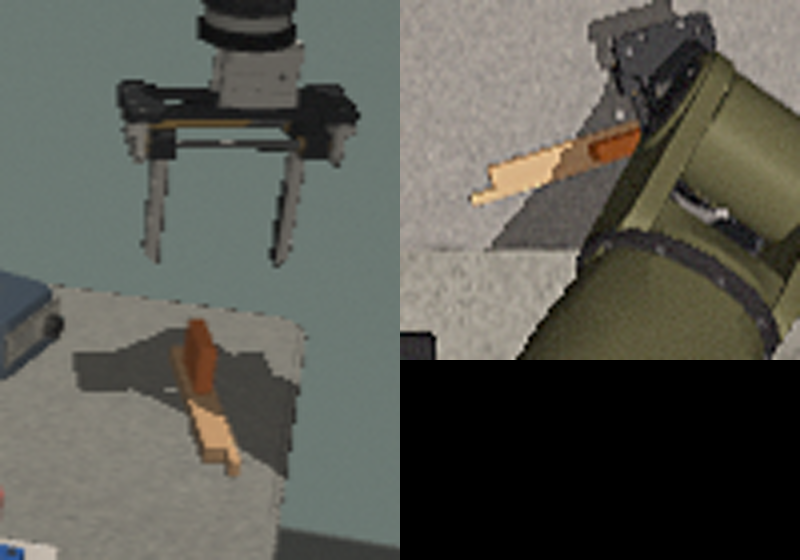

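Emit:
{"fn": "arm_command", "kwargs": {"plan": [-1, 0, 0, -0.08, 0, -1, 0, 0, -0.16, 0, -1, 0, 0, -0.22, 0, -1, 0, 0, -0.25, 0, -1, 0, 0, -0.26, 0, -1, 0, 0, -0.26, 0]}}

```text
time_s: 3.2
ee_pos: [0.4161, -0.2559, 0.221]
eef_rot: [3.141, 0.0, 1.867]
force: [0.3, 0.2, -0.0]
grip_width: 0.094
```

Emit:
{"fn": "arm_command", "kwargs": {"plan": [1, 0, 0, 0, 0, 1, 0, 0, 0, 0, 1, 0, 0, 0, 0, 1, 0, 0, 0, 0, 1, 0, 0, 0, 0, 1, 0, 0, 0, 0, 1, 0, 0, 0, 0, 1, 0, 0, 0, 0], "newtons": 20}}

```text
time_s: 4.0
ee_pos: [0.4159, -0.2557, 0.2206]
eef_rot: [-3.142, -0.0, 1.868]
force: [0.5, -0.2, 0.1]
grip_width: 0.0335
```

Emit:
{"fn": "arm_command", "kwargs": {"plan": [1, 0, 0, 0, 0, 1, 0, 0, 0, 0, 1, 0, 0, 0, 0, 1, 0, 0, 0, 0, 1, 0, 0, 0, 0]}}

```text
time_s: 4.5
ee_pos: [0.4159, -0.2557, 0.2206]
eef_rot: [-3.142, -0.0, 1.868]
force: [0.5, 0.7, -0.9]
grip_width: 0.0161
```

Emit:
{"fn": "arm_command", "kwargs": {"plan": [1, 0, 0, 0, 0, 1, 0, 0, 0, 0, 1, 0, 0, 0, 0], "newtons": 60}}

```text
time_s: 4.8
ee_pos: [0.4159, -0.2557, 0.2206]
eef_rot: [-3.141, -0.0, 1.868]
force: [0.4, -1.1, -0.8]
grip_width: 0.0155
```

Emit:
{"fn": "arm_command", "kwargs": {"plan": [1, 0, 0, 0.03, 0, 1, 0, 0, 0.08, 0, 1, 0.02, 0.04, 0.13, -0.02, 1, 0.05, 0.1, 0.15, -0.05, 1, 0.09, 0.18, 0.15, -0.08, 1, 0.13, 0.26, 0.15, -0.1, 1, 0.17, 0.33, 0.15, -0.12, 1, 0.19, 0.38, 0.15, -0.13, 1, 0.205, 0.4, 0.15, -0.13, 1, 0.2065, 0.404, 0.15, -0.13, 1, 0.2065, 0.404, 0.15, -0.13, 1, 0.2065, 0.404, 0.15, -0.13]}}

```text
time_s: 6.0
ee_pos: [0.4982, -0.095, 0.2807]
eef_rot: [-3.142, 0.0, 1.595]
force: [0.3, 0.0, -1.6]
grip_width: 0.0159
```

```bash
cat > look.py <<'E'
import sys
from h import *
k=sys.argv[1];r0,r1,c0,c1,f=map(int,sys.argv[2:7])
im=vision.camera("top");cv2.imwrite(f"pics/top{k}.png",im)
cv2.imwrite(f"pics/t{k}.png",cv2.resize(im[r0:r1,c0:c1],None,fx=f,fy=f,interpolation=cv2.INTER_CUBIC))
im=vision.camera("side");cv2.imwrite(f"pics/side{k}.png",im)
r0,r1,c0,c1,f=map(int,sys.argv[7:12])
cv2.imwrite(f"pics/s{k}.png",cv2.resize(im[r0:r1,c0:c1],None,fx=f,fy=f,interpolation=cv2.INTER_CUBIC))
o=sensors.get_obs();print(o["time_s"],o["ee_pos"],o["eef_rot"],o["force"],o["grip_width"])
E
python3 look.py 2 190 260 225 345 6 150 260 250 380 5
```

```text
6.1 [ 0.49825478 -0.09487423  0.28069415] [-3.14149415e+00  5.07302545e-05  1.59452278e+00] [-0.88419309 -0.26767666 -0.90531997] 0.015727265120237588
```

View pics/t2.png

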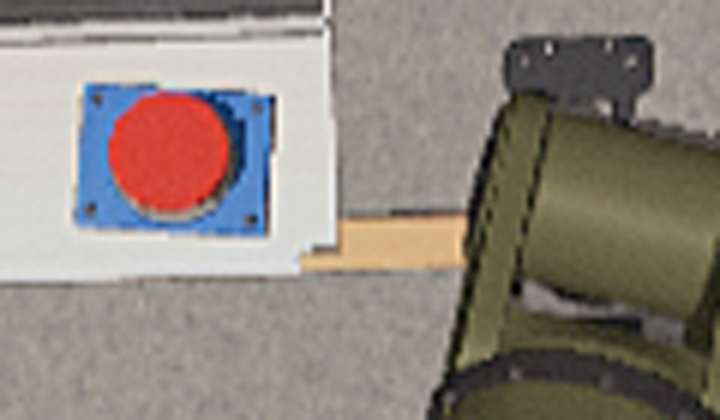

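View pics/s2.png

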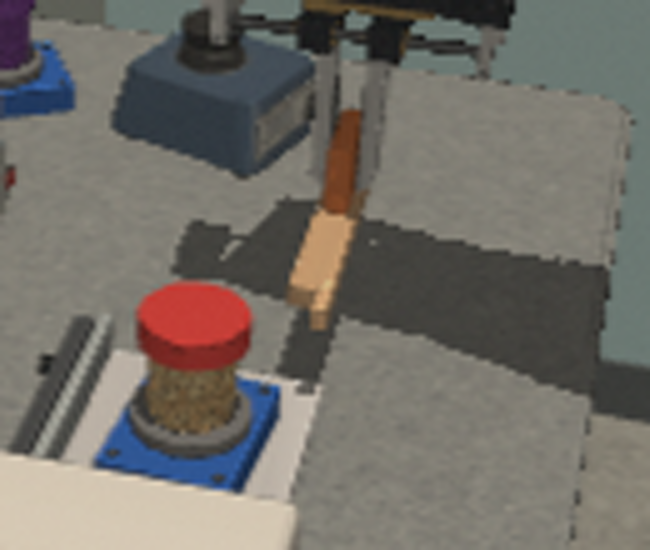

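```bash
python3 - <<'E'
from h import *
np.set_printoptions(precision=4,suppress=True)
cr=lambda pts,f,r0,c0:[((y+.5)/f-.5+r0,(x+.5)/f-.5+c0) for x,y in pts]
z=.0761
p=np.array([onz("top",q,z)[:2] for q in cr([(338,250),(338,219),(301,252),(301,273),(465,212),(465,267)],6,190,225)])
print(p); d=p[4]-p[1];print(np.degrees(np.arctan2(-d[1],-d[0])));d=p[5]-p[3];print(np.degrees(np.arctan2(-d[1],-d[0])))
th=np.radians(91.4);u=np.array([np.cos(th),np.sin(th)]);n=np.array([-u[1],u[0]])
t=np.array([.4983,-.0949])
print("expected notch",t+.11*u+.004*n,"blade corner",t+.11*u-.013*n,"liptip",t+.13*u+.013*n)
E
```

```text
[[ 0.4913  0.0146]
 [ 0.5071  0.0145]
 [ 0.4904  0.0336]
 [ 0.4797  0.0336]
 [ 0.5103 -0.0506]
 [ 0.4822 -0.0503]]
92.80755391039112
91.72665269867106
expected notch [0.4916 0.015 ] blade corner [0.5086 0.0154] liptip [0.4821 0.0347]
```

Emit:
{"fn": "arm_command", "kwargs": {"plan": [1, 0, 0, -0.03, 0, 1, 0, 0, -0.07, 0, 1, 0, 0, -0.1, 0, 1, 0, 0, -0.115, 0, 1, 0, 0, -0.115, 0, 1, 0, 0.01, -0.115, 0, 1, 0, 0.03, -0.115, 0, 1, -0.001, 0.05, -0.115, 0, 1, -0.002, 0.068, -0.115, 0, 1, -0.002, 0.07, -0.115, 0, 1, -0.002, 0.07, -0.115, 0, 1, -0.002, 0.07, -0.115, 0]}}

```text
time_s: 7.3
ee_pos: [0.4977, -0.0662, 0.2347]
eef_rot: [3.142, 0.0, 1.595]
force: [-0.1, -0.5, -1.0]
grip_width: 0.0157
```

```bash
python3 look.py 3 190 260 225 345 6 150 260 250 380 5
```

```text
7.4 [ 0.49772703 -0.06632939  0.23467634] [3.14151382e+00 4.36596138e-05 1.59514879e+00] [-0.69963053 -0.49156537 -1.12877966] 0.0159837881331914
```

View pics/t3.png

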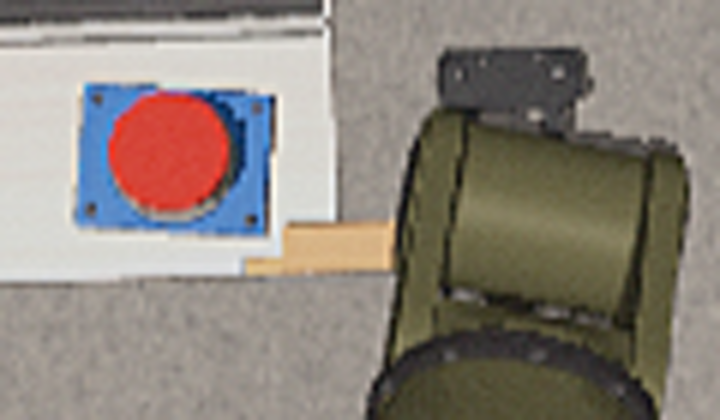

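View pics/s3.png

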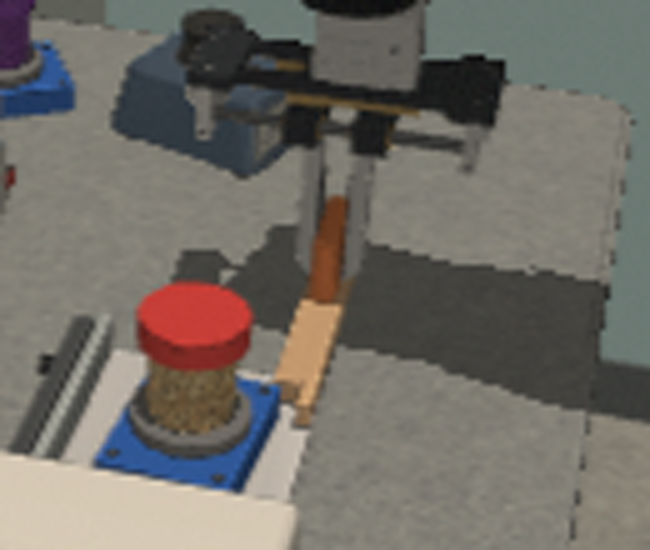

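Emit:
{"fn": "arm_command", "kwargs": {"plan": [1, 0.005, 0.003, 0, 0, 1, 0.01, 0.006, 0, 0, 1, 0.015, 0.009, 0, 0, 1, 0.02, 0.0125, 0, 0, 1, 0.023, 0.0167, 0, 0, 1, 0.026, 0.0209, 0, 0, 1, 0.029, 0.025, 0, 0, 1, 0.032, 0.029, 0, 0, 1, 0.035, 0.0335, 0, 0, 1, 0.038, 0.0377, 0, 0, 1, 0.041, 0.042, 0, 0, 1, 0.044, 0.046, 0, 0, 1, 0.047, 0.05, 0, 0, 1, 0.05, 0.0545, 0, 0]}}

```text
time_s: 8.8
ee_pos: [0.5178, -0.0442, 0.2346]
eef_rot: [-3.141, 0.0, 1.595]
force: [-0.4, -1.9, -0.0]
grip_width: 0.0159
```

```bash
python3 look.py 4 180 250 205 325 6 150 260 250 380 5
```

```text
8.9 [ 0.51783383 -0.04405441  0.23463034] [ 3.14147888e+00 -1.98178077e-04  1.59553488e+00] [-0.27588819  1.05364446 -1.64893898] 0.015726508931272736
```

View pics/t4.png

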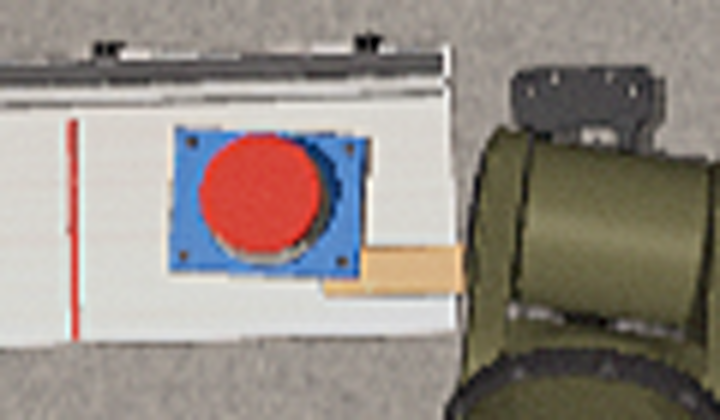

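Emit:
{"fn": "arm_command", "kwargs": {"plan": [1, 0.003, 0.0033, 0, 0, 1, 0.006, 0.0066, 0, 0, 1, 0.009, 0.01, 0, 0, 1, 0.012, 0.0133, 0, 0, 1, 0.015, 0.0165, 0, 0, 1, 0.018, 0.02, 0, 0, 1, 0.021, 0.023, 0, 0, 1, 0.024, 0.0265, 0, 0, 1, 0.027, 0.03, 0, 0, 1, 0.03, 0.033, 0, 0]}}

```text
time_s: 9.9
ee_pos: [0.5298, -0.031, 0.2346]
eef_rot: [-3.142, -0.0, 1.595]
force: [-1.4, -2.3, -0.7]
grip_width: 0.0157
```

```bash
python3 look.py 5 180 250 205 325 6 150 260 250 380 5
```

```text
10.0 [ 0.5298139  -0.03091932  0.23461999] [ 3.14151174e+00 -2.25754197e-04  1.59543316e+00] [-1.38631503 -0.48370227 -1.72238918] 0.015544070098656576
```

View pics/t5.png

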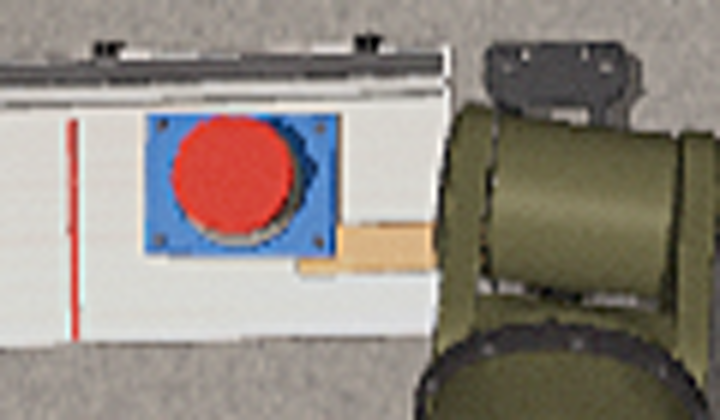

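Emit:
{"fn": "arm_command", "kwargs": {"plan": [1, 0.0025, 0.003, 0, 0, 1, 0.005, 0.006, 0, 0, 1, 0.0075, 0.009, 0, 0, 1, 0.01, 0.011, 0, 0, 1, 0.0125, 0.013, 0, 0]}}

```text
time_s: 10.5
ee_pos: [0.5348, -0.0258, 0.2346]
eef_rot: [-3.142, -0.0, 1.595]
force: [-2.5, -2.3, -0.6]
grip_width: 0.0155
```

```bash
cat > fa.py <<'E'
from h import *
import sys
F=[]
for i in range(int(sys.argv[1])):
    im=vision.camera("top");F.append(sensors.get_obs()["force"])
F=np.array(F);o=sensors.get_obs();print(round(o["time_s"],2),o["ee_pos"].round(4),"F",F.mean(0).round(2),"sd",F.std(0).round(2))
if len(sys.argv)>2:
    cv2.imwrite(f"pics/t{sys.argv[2]}.png",cv2.resize(im[180:250,155:285],None,fx=6,fy=6,interpolation=cv2.INTER_CUBIC));cv2.imwrite(f"pics/top{sys.argv[2]}.png",im)
E
python3 fa.py 4 6
```

```text
10.7 [ 0.5347 -0.0258  0.2346] F [-1.45 -0.66 -1.42] sd [0.32 0.52 0.92]
```

View pics/t6.png

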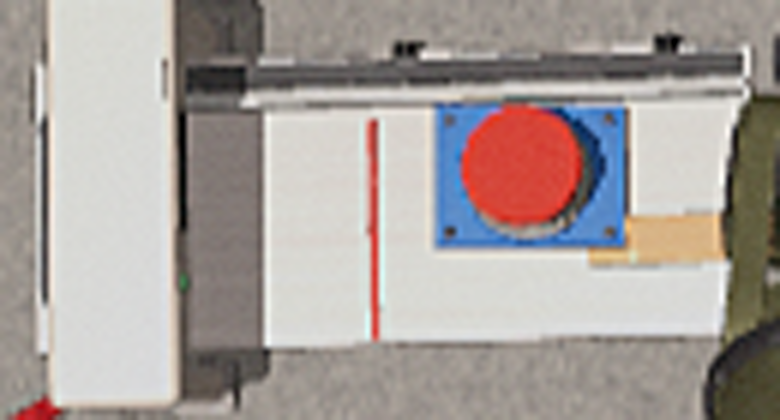

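Emit:
{"fn": "arm_command", "kwargs": {"plan": [1, 0.001, 0.001, 0, 0, 1, 0.002, 0.002, 0, 0, 1, 0.003, 0.003, 0, 0, 1, 0.004, 0.004, 0, 0]}}

```text
time_s: 11.1
ee_pos: [0.5363, -0.0243, 0.2347]
eef_rot: [-3.142, 0.0, 1.595]
force: [-1.5, -2.3, -1.0]
grip_width: 0.0157
```

```bash
python3 fa.py 3 7
```

```text
11.25 [ 0.5363 -0.0243  0.2346] F [-1.63 -2.08 -1.24] sd [0.21 0.2  0.32]
```

View pics/t7.png

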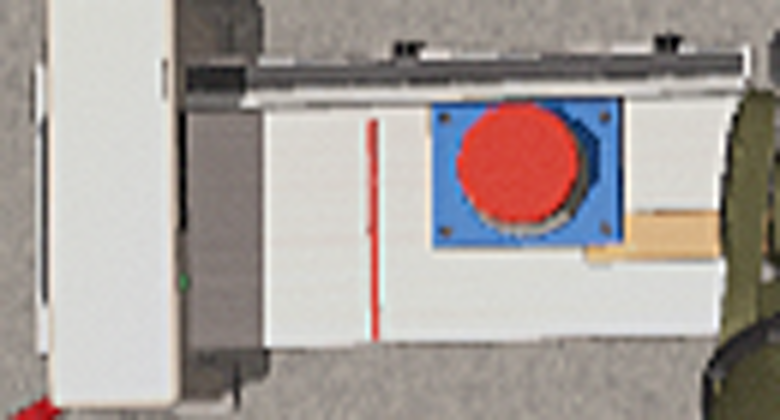

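Emit:
{"fn": "arm_command", "kwargs": {"plan": [1, 0.001, 0.001, 0, 0, 1, 0.002, 0.002, 0, 0, 1, 0.003, 0.003, 0, 0]}}

```text
time_s: 11.55
ee_pos: [0.5375, -0.0231, 0.2347]
eef_rot: [-3.142, 0.0, 1.595]
force: [-1.4, -2.0, -0.9]
grip_width: 0.0157
```

```bash
python3 fa.py 3 8
```

```text
11.7 [ 0.5375 -0.0231  0.2346] F [-0.7  -1.68 -0.36] sd [0.09 0.33 0.38]
```

Emit:
{"fn": "arm_command", "kwargs": {"plan": [1, 0.001, 0.001, 0, 0, 1, 0.002, 0.002, 0, 0, 1, 0.003, 0.003, 0, 0]}}

```text
time_s: 12.0
ee_pos: [0.5387, -0.0219, 0.2347]
eef_rot: [3.142, 0.0, 1.595]
force: [-2.2, -2.5, -0.6]
grip_width: 0.0159
```

```bash
python3 fa.py 3 9
```

```text
12.15 [ 0.5387 -0.0219  0.2346] F [-2.19 -2.08 -0.8 ] sd [0.35 0.39 0.28]
```

View pics/t9.png

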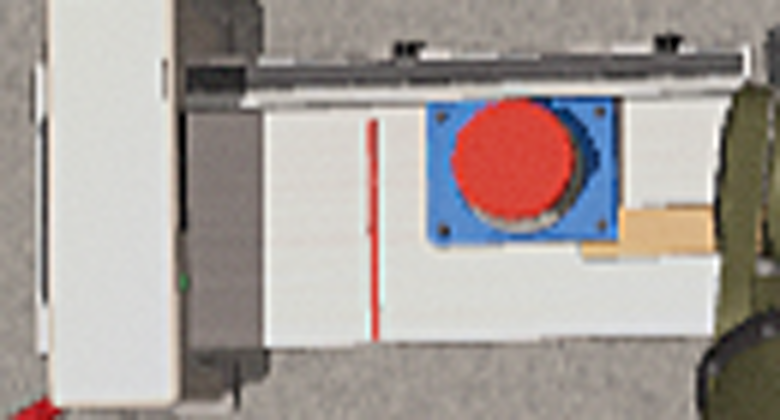

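Emit:
{"fn": "arm_command", "kwargs": {"plan": [1, 0.001, 0.001, 0, 0, 1, 0.002, 0.002, 0, 0, 1, 0.002, 0.003, 0, 0]}}

```text
time_s: 12.45
ee_pos: [0.5395, -0.0209, 0.2347]
eef_rot: [-3.141, 0.0, 1.596]
force: [-3.1, -5.5, 0.2]
grip_width: 0.0153
```

```bash
python3 fa.py 3 10
```

```text
12.6 [ 0.5395 -0.0208  0.2347] F [-3.18 -4.91  0.5 ] sd [0.46 0.16 0.48]
```

```bash
cat > sled.py <<'E'
from fit import *
import sys
def meas(im,c0,c1):
    # use blue channel minus red: sled blue vs white board; near edge = last blue row
    b=im[...,0].astype(float)-im[...,2].astype(float); b=cv2.GaussianBlur(b,(0,0),.6)
    def edge(rng,sgn,fr):
        P=[]
        for c in rng:
            col=b[:,c];r=fr(c);seg=col[r-4:r+5];d=np.clip(np.diff(seg)*sgn,0,None);i=d.argmax();a,e=max(0,i-1),min(len(d),i+2)
            P.append((r-4+.5+np.dot(np.arange(a,e),d[a:e])/d[a:e].sum(),c))
        return P
    return edge
k,c0,c1,rn,rf=sys.argv[1],*map(int,sys.argv[2:6])
im=cv2.imread(f"pics/top{k}.png");E=meas(im,c0,c1)
for nm,rng,sgn,r in(("near",range(c0,c1-7),-1,rn),("far",list(range(c0,c0+7))+list(range(c1-5,c1)),1,rf)):
    q=np.array([onz("top",p,.032)[:2] for p in E(rng,sgn,lambda c:r)])
    f=cv2.fitLine(q.astype(np.float32),cv2.DIST_HUBER,0,.001,.001).ravel().astype(float);f[:2]*=np.sign(f[1])
    mid=f[2:]; o=np.array([.6038,.1623]);th=np.radians(91.45);u=np.array([np.cos(th),np.sin(th)]);n=np.array([-u[1],u[0]])
    print(nm,"angle",np.degrees(np.arctan2(f[1],f[0])).round(2),"off mm",((mid-o)@n*1000).round(2),"res",np.median(np.abs((q-mid)@[-f[1],f[0]])*1000).round(2))
E
python3 sled.py 0 241 268 229 205; python3 sled.py 10 227 255 219 196;python3 sled.py 9 228 256 220 196
```

```text
near angle 86.09 off mm 100.88 res 0.25
far angle 85.96 off mm 26.21 res 0.22
near angle 91.74 off mm 74.9 res 0.15
far angle 91.47 off mm -1.2 res 0.19
near angle 91.47 off mm 75.02 res 0.17
far angle 91.66 off mm -1.07 res 0.21
```

View pics/t10.png

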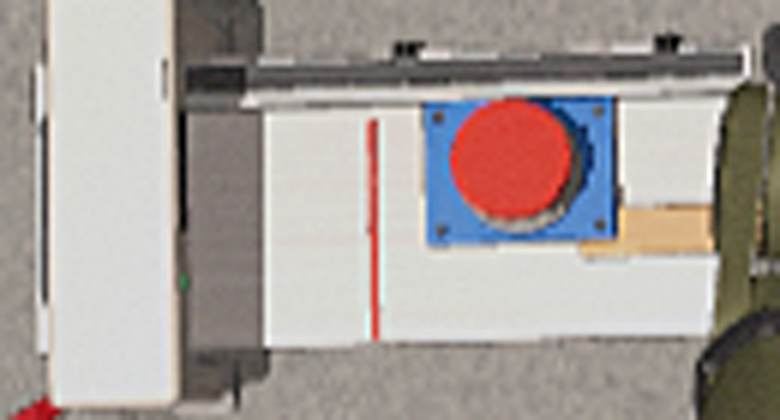

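Emit:
{"fn": "arm_command", "kwargs": {"plan": [1, 0.0005, 0.003, 0, 0, 1, 0.0008, 0.007, 0, 0, 1, 0.001, 0.011, 0, 0, 1, 0.001, 0.015, 0, 0]}}

```text
time_s: 13.0
ee_pos: [0.5398, -0.015, 0.2347]
eef_rot: [-3.141, 0.001, 1.596]
force: [-4.8, -6.9, 1.3]
grip_width: 0.0155
```

```bash
python3 fa.py 3 11
```

```text
13.15 [ 0.5398 -0.0149  0.2346] F [-4.65 -5.58  1.32] sd [0.72 0.47 0.6 ]
```

Emit:
{"fn": "arm_command", "kwargs": {"plan": [1, -0.0001, 0.004, 0, 0, 1, -0.0003, 0.009, 0, 0, 1, -0.0004, 0.014, 0, 0, 1, -0.0006, 0.019, 0, 0, 1, -0.0007, 0.024, 0, 0]}}

```text
time_s: 13.65
ee_pos: [0.5395, -0.0054, 0.2347]
eef_rot: [-3.141, 0.001, 1.596]
force: [-4.5, -6.6, 2.2]
grip_width: 0.0156
```

```bash
python3 fa.py 2 12; python3 sled.py 12 222 250 219 196
```

```text
13.75 [ 0.5395 -0.0052  0.2346] F [-4.66 -5.35  1.23] sd [0.09 0.6  0.42]
near angle 91.67 off mm 74.98 res 0.16
far angle 91.54 off mm -1.27 res 0.26
```

View pics/t12.png

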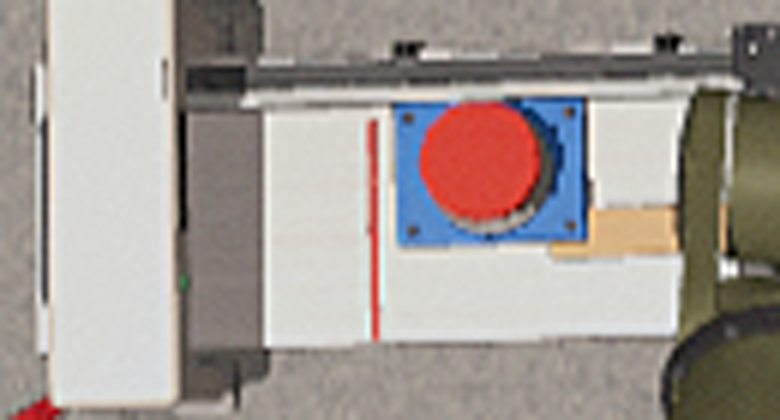

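Emit:
{"fn": "arm_command", "kwargs": {"plan": [1, -0.0001, 0.004, 0, 0, 1, -0.0003, 0.009, 0, 0, 1, -0.0005, 0.014, 0, 0, 1, -0.0006, 0.019, 0, 0, 1, -0.0008, 0.024, 0, 0, 1, -0.0009, 0.029, 0, 0, 1, -0.001, 0.034, 0, 0, 1, -0.0012, 0.039, 0, 0, 1, -0.0013, 0.044, 0, 0, 1, -0.0014, 0.049, 0, 0]}}

```text
time_s: 14.75
ee_pos: [0.539, 0.0143, 0.2347]
eef_rot: [-3.141, 0.001, 1.596]
force: [-3.7, -6.5, 1.7]
grip_width: 0.0156
```

```bash
python3 fa.py 1 13
```

```text
14.8 [0.539  0.0145 0.2347] F [-3.36 -5.78  1.2 ] sd [0. 0. 0.]
```

Emit:
{"fn": "arm_command", "kwargs": {"plan": [1, 0.0003, 0.004, 0, 0, 1, 0.0004, 0.009, 0, 0, 1, 0.0003, 0.014, 0, 0, 1, 0.0002, 0.019, 0, 0, 1, 0.0001, 0.024, 0, 0, 1, 0, 0.029, 0, 0, 1, 0, 0.034, 0, 0, 1, -0.0001, 0.039, 0, 0]}}

```text
time_s: 15.6
ee_pos: [0.5389, 0.0298, 0.2347]
eef_rot: [-3.141, 0.001, 1.596]
force: [-3.9, -8.1, 2.9]
grip_width: 0.0158
```

```bash
python3 fa.py 1 14
```

```text
15.65 [0.5389 0.03   0.2347] F [-5.53 -7.52  1.11] sd [0. 0. 0.]
```

Emit:
{"fn": "arm_command", "kwargs": {"plan": [1, -0.0001, 0.004, 0, 0, 1, -0.0003, 0.009, 0, 0, 1, -0.0004, 0.014, 0, 0, 1, -0.0006, 0.019, 0, 0, 1, -0.0007, 0.024, 0, 0, 1, -0.0008, 0.029, 0, 0, 1, -0.0009, 0.034, 0, 0, 1, -0.001, 0.039, 0, 0, 1, -0.0012, 0.044, 0, 0, 1, -0.0013, 0.049, 0, 0]}}

```text
time_s: 16.65
ee_pos: [0.5384, 0.0494, 0.2347]
eef_rot: [-3.141, 0.001, 1.596]
force: [-4.9, -8.5, 2.8]
grip_width: 0.0159
```

```bash
python3 fa.py 2 15
```

```text
16.75 [0.5383 0.0496 0.2346] F [-5.15 -6.33  1.96] sd [0.4  1.16 0.45]
```

View pics/t15.png

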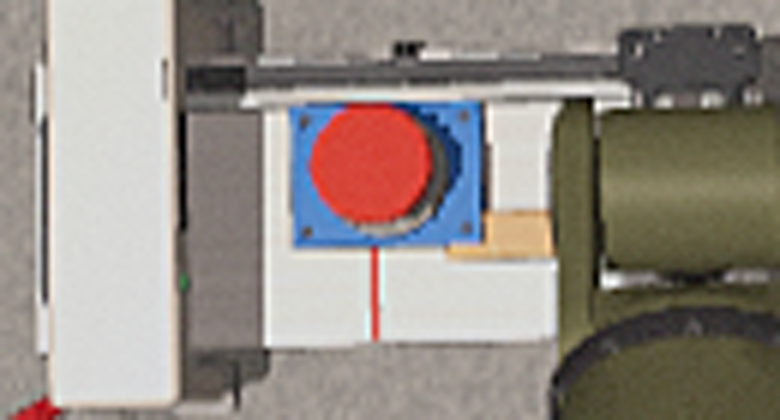

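Emit:
{"fn": "arm_command", "kwargs": {"plan": [1, -0.0006, 0.004, 0, 0, 1, -0.0009, 0.009, 0, 0, 1, -0.0011, 0.014, 0, 0, 1, -0.0012, 0.019, 0, 0, 1, -0.0014, 0.024, 0, 0, 1, -0.0015, 0.029, 0, 0, 1, -0.0016, 0.034, 0, 0, 1, -0.0017, 0.039, 0, 0, 1, -0.0018, 0.044, 0, 0, 1, -0.002, 0.049, 0, 0]}}

```text
time_s: 17.75
ee_pos: [0.5376, 0.0691, 0.2346]
eef_rot: [-3.141, 0.001, 1.596]
force: [-3.3, -7.0, 0.7]
grip_width: 0.0158
```

```bash
python3 fa.py 2 16
```

```text
17.85 [0.5376 0.0693 0.2346] F [-3.26 -5.86  1.29] sd [0.16 1.11 0.23]
```

Emit:
{"fn": "arm_command", "kwargs": {"plan": [1, 0.0003, 0.004, 0, 0, 1, 0.0002, 0.009, 0, 0, 1, 0.0001, 0.014, 0, 0, 1, -0.0001, 0.019, 0, 0, 1, -0.0002, 0.024, 0, 0, 1, -0.0003, 0.029, 0, 0, 1, -0.0004, 0.034, 0, 0, 1, -0.0005, 0.039, 0, 0, 1, -0.0007, 0.044, 0, 0, 1, -0.0008, 0.049, 0, 0]}}

```text
time_s: 18.85
ee_pos: [0.5373, 0.0887, 0.2346]
eef_rot: [-3.141, 0.001, 1.596]
force: [-4.4, -7.8, 2.3]
grip_width: 0.0158
```

```bash
python3 fa.py 2 17
```

```text
18.95 [0.5372 0.0888 0.2346] F [-4.83 -5.55  1.22] sd [0.59 0.18 0.26]
```

View pics/t17.png

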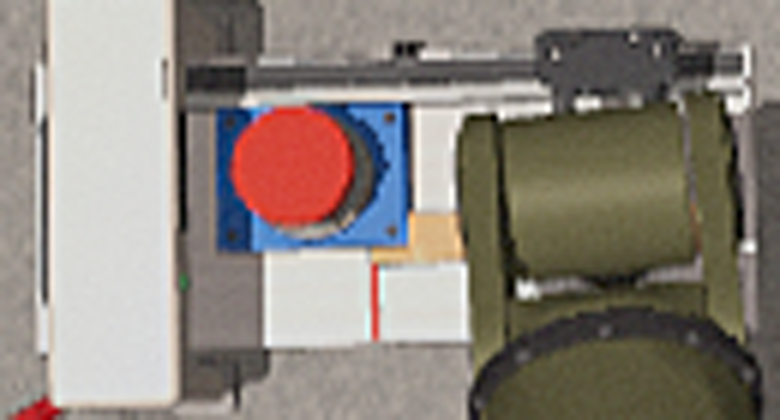

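Emit:
{"fn": "arm_command", "kwargs": {"plan": [1, -0.0002, 0.004, 0, 0, 1, -0.0004, 0.009, 0, 0, 1, -0.0005, 0.014, 0, 0, 1, -0.0006, 0.019, 0, 0, 1, -0.0008, 0.024, 0, 0, 1, -0.0009, 0.029, 0, 0, 1, -0.001, 0.034, 0, 0, 1, -0.0011, 0.039, 0, 0, 1, -0.0013, 0.044, 0, 0, 1, -0.0014, 0.049, 0, 0]}}

```text
time_s: 19.95
ee_pos: [0.5367, 0.1083, 0.2347]
eef_rot: [-3.141, 0.001, 1.596]
force: [-4.5, -7.0, 1.3]
grip_width: 0.0158
```

```bash
python3 fa.py 2 18
```

```text
20.05 [0.5367 0.1085 0.2346] F [-3.84 -5.48  1.  ] sd [0.03 1.02 0.5 ]
```

Emit:
{"fn": "arm_command", "kwargs": {"plan": [1, 0, 0.004, 0, 0, 1, -0.0001, 0.009, 0, 0, 1, -0.0002, 0.014, 0, 0, 1, -0.0004, 0.019, 0, 0, 1, -0.0005, 0.024, 0, 0, 1, -0.0006, 0.029, 0, 0, 1, -0.0007, 0.034, 0, 0, 1, -0.0009, 0.039, 0, 0, 1, -0.001, 0.044, 0, 0, 1, -0.0011, 0.049, 0, 0]}}

```text
time_s: 21.05
ee_pos: [0.5363, 0.1279, 0.2346]
eef_rot: [-3.141, 0.001, 1.596]
force: [-4.5, -7.1, 3.0]
grip_width: 0.016
```

```bash
python3 fa.py 2 19; python3 look.py 19b 180 250 155 285 6 200 330 195 325 5
```

```text
21.15 [0.5362 0.1281 0.2346] F [-4.12 -5.59  1.87] sd [0.24 0.71 0.05]
21.25 [0.53622703 0.12803526 0.23458377] [-3.14061039e+00  2.78427480e-04  1.59564555e+00] [-3.47186632 -4.2846843   1.2411131 ] 0.01582595401896015
```

View pics/t19.png

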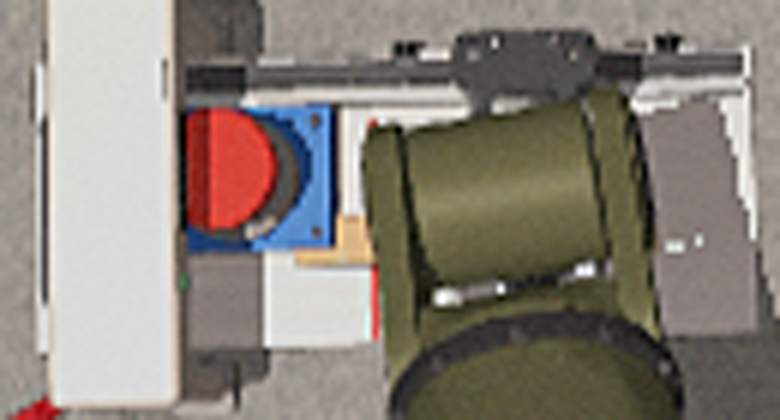

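View pics/s19b.png

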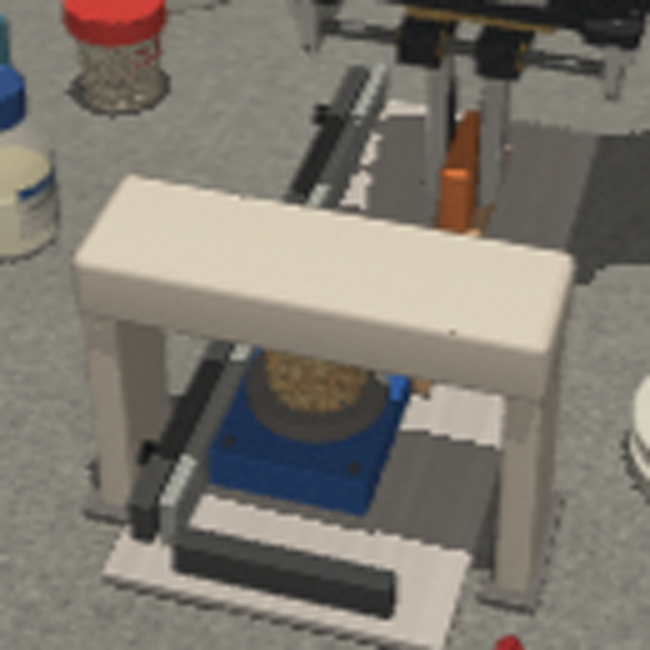

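```bash
python3 - <<'E'
from h import *
np.set_printoptions(precision=4,suppress=True)
cr=lambda pts,f,r0,c0:[((y+.5)/f-.5+r0,(x+.5)/f-.5+c0) for x,y in pts]
u=np.array([-.0253,.9997])
for nm,pts,z in(("nose bottom",[(210,478),(365,514)],.01),("nose top",[(218,435),(378,468)],.032),("stop top far edge",[(190,526),(395,570)],.03)):
    print(nm,[ (onz("side",q,z)[:2],onz("side",q,z)[:2]@u) for q in cr(pts,5,200,195)])
print("red line", [onz("top",q,.01)[:2]@u for q in cr([(376,340),(374,120)],6,180,155)])
E
```

```text
nose bottom [(array([0.6029, 0.3382]), np.float64(0.32288753736254844)), (array([0.5275, 0.3383]), np.float64(0.3248597541422365))]
nose top [(array([0.6005, 0.3316]), np.float64(0.31634480875854604)), (array([0.524 , 0.3298]), np.float64(0.31643713717688426))]
stop top far edge [(array([0.5934, 0.3852]), np.float64(0.3700296260275973)), (array([0.5005, 0.3826]), np.float64(0.36984296305648034))]
red line [np.float64(0.20496053496190064), np.float64(0.2036902992571441)]
```

Emit:
{"fn": "arm_command", "kwargs": {"plan": [1, 0, 0.004, 0, 0, 1, -0.0001, 0.009, 0, 0, 1, -0.0002, 0.014, 0, 0, 1, -0.0004, 0.019, 0, 0, 1, -0.0005, 0.024, 0, 0, 1, -0.0006, 0.029, 0, 0, 1, -0.0007, 0.034, 0, 0, 1, -0.0009, 0.039, 0, 0, 1, -0.001, 0.044, 0, 0, 1, -0.0011, 0.049, 0, 0, 1, -0.0012, 0.054, 0, 0, 1, -0.0014, 0.059, 0, 0]}}

```text
time_s: 22.45
ee_pos: [0.5357, 0.1515, 0.2346]
eef_rot: [-3.141, 0.001, 1.596]
force: [-2.8, -7.0, 2.8]
grip_width: 0.0156
```

```bash
python3 look.py 20 180 250 155 285 6 200 330 195 325 5
```

```text
22.55 [0.53567327 0.15165558 0.23462163] [-3.14058911e+00  4.52732966e-04  1.59568892e+00] [-4.03155235 -4.96046976  1.42148689] 0.015733231735643997
```

View pics/s20.png

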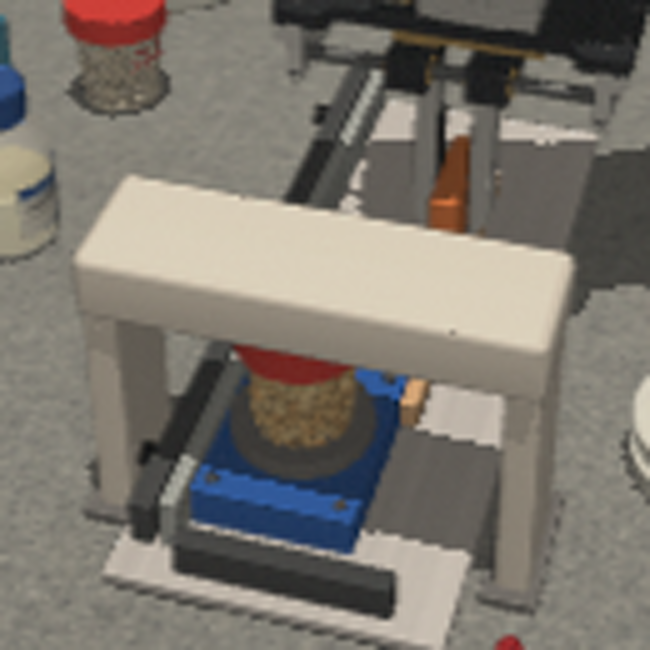

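Emit:
{"fn": "arm_command", "kwargs": {"plan": [1, 0.0003, 0.0025, 0, 0, 1, 0.0004, 0.005, 0, 0, 1, 0.0003, 0.0075, 0, 0, 1, 0.0002, 0.01, 0, 0, 1, 0.0002, 0.0125, 0, 0, 1, 0.0001, 0.015, 0, 0, 1, 0, 0.0175, 0, 0, 1, 0, 0.02, 0, 0, 1, -0.0001, 0.0225, 0, 0, 1, -0.0001, 0.025, 0, 0]}}

```text
time_s: 23.55
ee_pos: [0.5356, 0.1614, 0.2346]
eef_rot: [-3.14, 0.001, 1.596]
force: [-4.7, -7.9, 1.8]
grip_width: 0.0156
```

```bash
python3 look.py 21 180 250 155 285 6 200 330 195 325 5
```

```text
23.65 [0.53560269 0.16149482 0.23461832] [-3.14034267e+00  7.40216314e-04  1.59567871e+00] [-3.79120894 -6.60931084  2.47500562] 0.01562728720841861
```

View pics/s21.png

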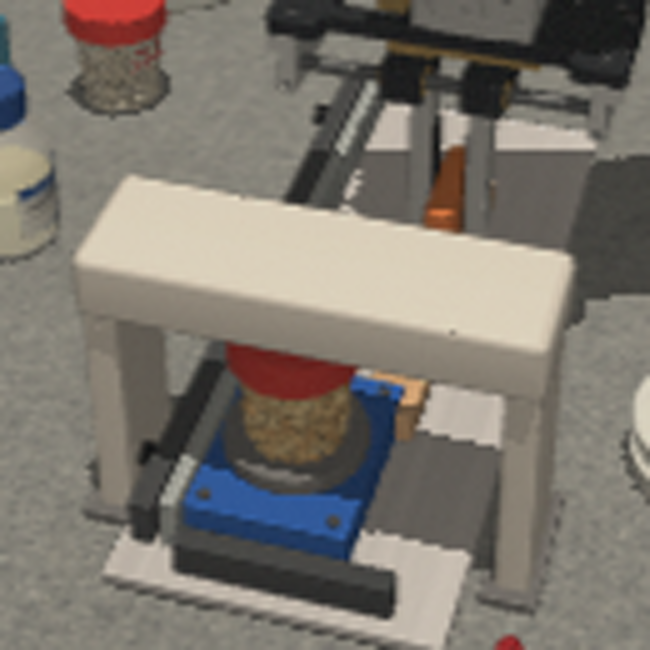

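Emit:
{"fn": "arm_command", "kwargs": {"plan": [1, 0, 0.0013, 0, 0, 1, 0, 0.0026, 0, 0, 1, -0.0001, 0.004, 0, 0, 1, -0.0001, 0.0052, 0, 0, 1, -0.0002, 0.0065, 0, 0, 1, -0.0002, 0.0078, 0, 0]}}

```text
time_s: 24.25
ee_pos: [0.5355, 0.1645, 0.2346]
eef_rot: [-3.14, 0.001, 1.596]
force: [-4.0, -8.3, 2.2]
grip_width: 0.0158
```

Emit:
{"fn": "arm_command", "kwargs": {"plan": [1, 0, 0.0013, 0, 0, 1, -0.0001, 0.0025, 0, 0]}}

```text
time_s: 24.45
ee_pos: [0.5355, 0.1655, 0.2347]
eef_rot: [-3.14, 0.001, 1.596]
force: [-5.1, -7.7, 2.0]
grip_width: 0.0158
```

Emit:
{"fn": "arm_command", "kwargs": {"plan": [1, 0, 0.0013, 0, 0, 1, -0.0001, 0.0025, 0, 0]}}

```text
time_s: 24.65
ee_pos: [0.5355, 0.1665, 0.2346]
eef_rot: [-3.14, 0.001, 1.596]
force: [-4.5, -8.0, 3.4]
grip_width: 0.0155
```

Emit:
{"fn": "arm_command", "kwargs": {"plan": [1, -0.0001, 0.0013, 0, 0, 1, -0.0001, 0.0025, 0, 0]}}

```text
time_s: 24.85
ee_pos: [0.5354, 0.1675, 0.2346]
eef_rot: [-3.14, 0.001, 1.596]
force: [-4.0, -7.0, 2.9]
grip_width: 0.0158
```

```bash
python3 look.py 22 180 250 155 285 6 200 330 195 325 5
```

```text
24.95 [0.53544524 0.16753904 0.23464504] [-3.14045176e+00  7.74277571e-04  1.59561493e+00] [-4.1369488  -8.28552779  2.93804332] 0.016190391136746533
```

View pics/s22.png

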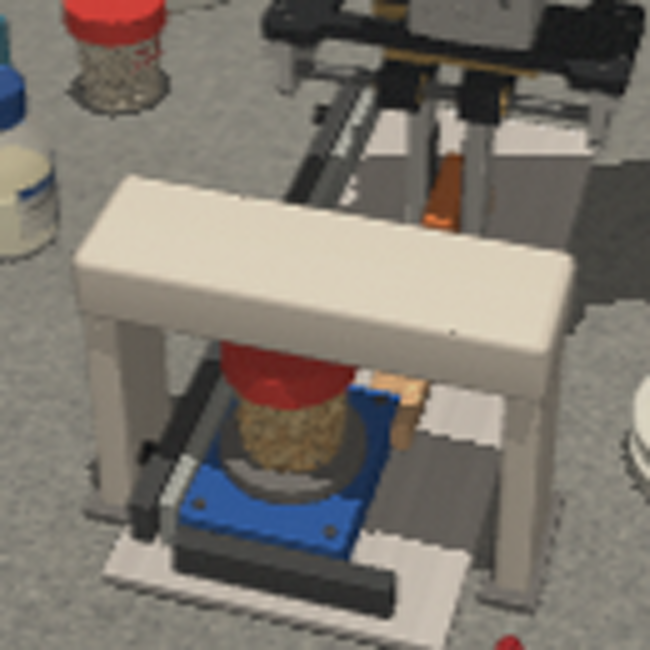

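Emit:
{"fn": "arm_command", "kwargs": {"plan": [1, 0, 0.0013, 0, 0, 1, -0.0001, 0.0025, 0, 0]}}

```text
time_s: 25.15
ee_pos: [0.5354, 0.1685, 0.2346]
eef_rot: [-3.14, 0.001, 1.596]
force: [-4.8, -7.5, 1.5]
grip_width: 0.0157
```

Emit:
{"fn": "arm_command", "kwargs": {"plan": [1, 0, 0.0013, 0, 0]}}

```text
time_s: 25.25
ee_pos: [0.5354, 0.169, 0.2346]
eef_rot: [-3.14, 0.001, 1.596]
force: [-4.7, -7.5, 2.6]
grip_width: 0.0157
```

Emit:
{"fn": "arm_command", "kwargs": {"plan": [1, 0, 0.0013, 0, 0]}}

```text
time_s: 25.35
ee_pos: [0.5354, 0.1693, 0.2347]
eef_rot: [-3.14, 0.001, 1.596]
force: [-4.6, -13.5, 4.9]
grip_width: 0.0156
```

```bash
python3 look.py 23 180 250 155 285 6 200 330 195 325 5
```

```text
25.45 [0.5354431  0.16933231 0.23468685] [-3.14035223e+00  1.38702539e-03  1.59561776e+00] [ -4.70298409 -10.40077692   4.83330489] 0.015687564304183742
```

View pics/s23.png

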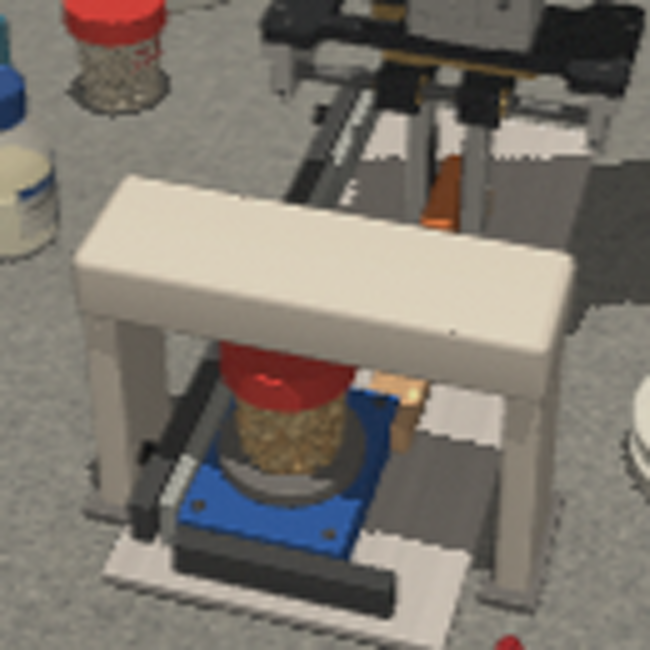

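View pics/t23.png

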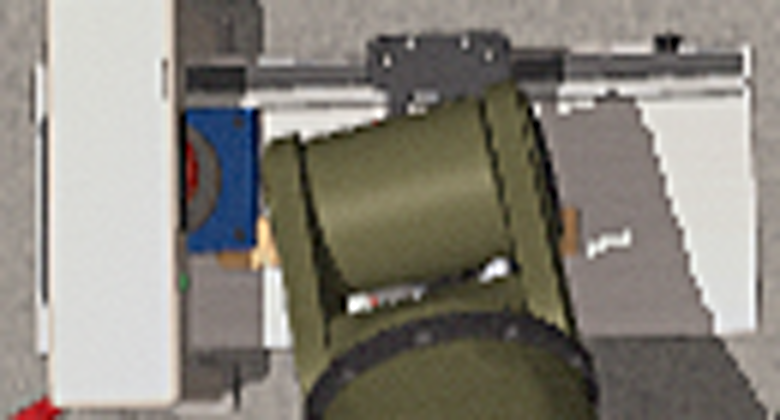

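Emit:
{"fn": "arm_command", "kwargs": {"plan": [1, -0.0005, -0.0007, 0, 0, 1, -0.0012, -0.0014, 0, 0, 1, -0.002, -0.0022, 0, 0, 1, -0.003, -0.0032, 0, 0, 1, -0.0045, -0.005, 0, 0, 1, -0.0065, -0.008, 0, 0, 1, -0.01, -0.013, 0, 0, 1, -0.015, -0.02, 0, 0, 1, -0.02, -0.03, 0, 0, 1, -0.025, -0.045, 0, 0, 1, -0.028, -0.06, 0, 0, 1, -0.03, -0.08, 0, 0, 1, -0.03, -0.09, 0, 0, 1, -0.03, -0.09, 0, 0]}}

```text
time_s: 26.85
ee_pos: [0.5236, 0.1332, 0.2347]
eef_rot: [3.142, -0.0, 1.595]
force: [0.3, 0.4, -1.2]
grip_width: 0.0155
```

```bash
python3 look.py 24 180 250 155 285 6 200 330 195 325 5
```

```text
26.95 [0.52362214 0.13377771 0.23467625] [ 3.14151793e+00 -4.65325170e-05  1.59515614e+00] [-0.09764143 -0.22302501 -0.70163431] 0.015192702889168616
```

View pics/s24.png

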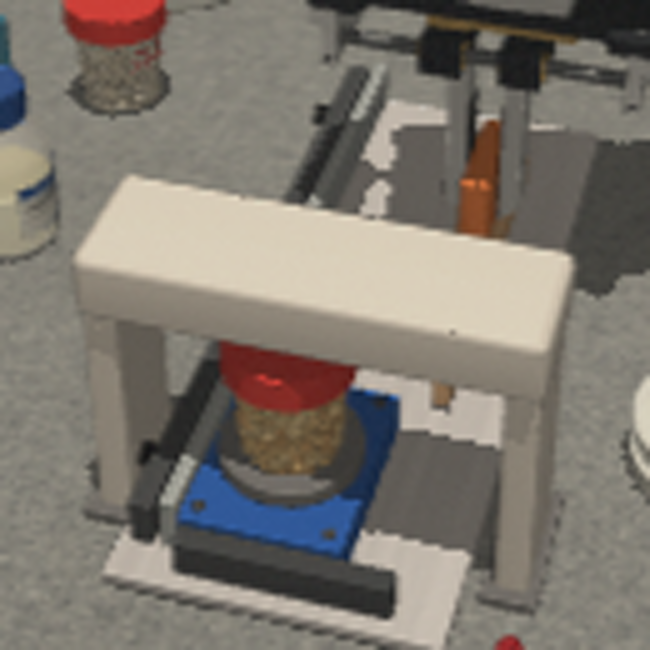

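View pics/t24.png

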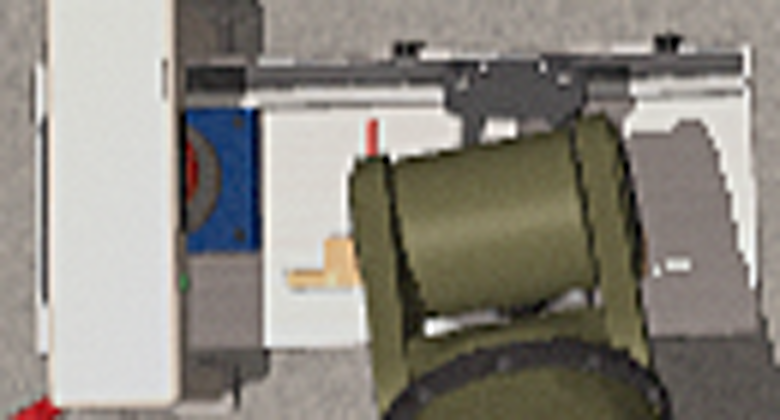

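Emit:
{"fn": "arm_command", "kwargs": {"plan": [1, 0, -0.03, 0.02, 0, 1, 0, -0.08, 0.06, 0, 1, -0.01, -0.15, 0.1, 0, 1, -0.03, -0.23, 0.125, 0, 1, -0.06, -0.32, 0.125, 0, 1, -0.1, -0.41, 0.125, 0, 1, -0.14, -0.5, 0.125, 0, 1, -0.17, -0.59, 0.125, 0, 1, -0.2, -0.68, 0.125, 0, 1, -0.22, -0.77, 0.125, 0, 1, -0.24, -0.85, 0.125, 0, 1, -0.255, -0.92, 0.125, 0, 1, -0.26, -0.96, 0.125, 0, 1, -0.26, -0.975, 0.125, 0, 1, -0.26, -0.975, 0.125, 0, 1, -0.26, -0.975, 0.125, 0]}}

```text
time_s: 28.55
ee_pos: [0.4198, -0.2553, 0.2846]
eef_rot: [-3.141, -0.0, 1.596]
force: [-0.4, -0.1, -1.2]
grip_width: 0.0159
```

```bash
python3 look.py 25 170 310 300 440 5 100 230 290 420 5
```

```text
28.65 [ 0.41982181 -0.2552744   0.28466929] [-3.14148253e+00 -1.43160986e-04  1.59667327e+00] [ 0.09281206  0.35652903 -1.60311985] 0.015465581319919909
```

View pics/s25.png

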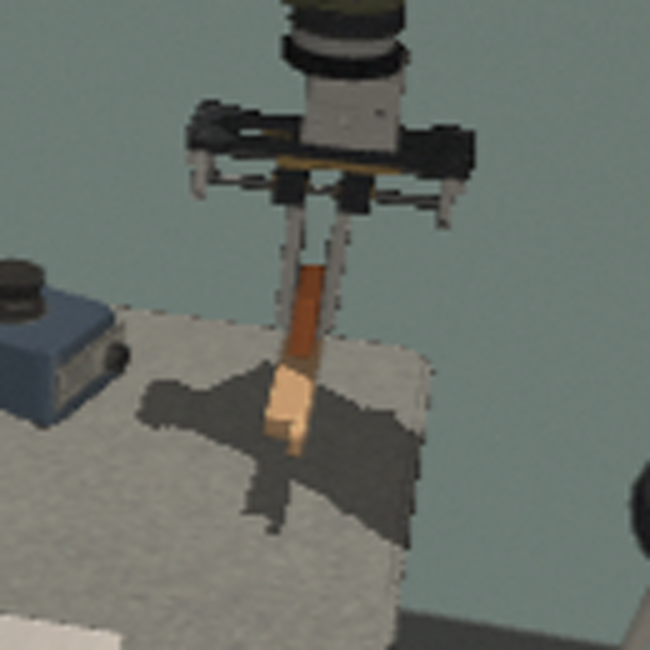

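Emit:
{"fn": "arm_command", "kwargs": {"plan": [1, 0, 0, -0.04, 0, 1, 0, 0, -0.09, 0, 1, 0, 0, -0.12, 0, 1, 0, 0, -0.14, 0, 1, 0, 0, -0.15, 0, 1, 0, 0, -0.155, 0, 1, 0, 0, -0.158, 0, 1, 0, 0, -0.158, 0]}}

```text
time_s: 29.45
ee_pos: [0.4196, -0.2562, 0.2217]
eef_rot: [3.141, 0.0, 1.595]
force: [-0.3, -0.7, -1.6]
grip_width: 0.0161
```

Emit:
{"fn": "arm_command", "kwargs": {"plan": [1, 0, 0, -0.001, 0, 1, 0, 0, -0.0015, 0]}}

```text
time_s: 29.65
ee_pos: [0.4196, -0.2562, 0.2211]
eef_rot: [3.141, 0.0, 1.595]
force: [0.1, 0.1, -0.7]
grip_width: 0.0157
```

Emit:
{"fn": "arm_command", "kwargs": {"plan": [1, 0, 0, -0.001, 0, 1, 0, 0, -0.0015, 0, 1, 0, 0, -0.0015, 0]}}

```text
time_s: 29.95
ee_pos: [0.4196, -0.2562, 0.2206]
eef_rot: [3.141, 0.0, 1.595]
force: [-2.1, 1.3, 3.6]
grip_width: 0.0156
```

Emit:
{"fn": "arm_command", "kwargs": {"plan": [-1, 0, 0, 0, 0, -1, 0, 0, 0, 0, -1, 0, 0, 0, 0, -1, 0, 0, 0, 0, -1, 0, 0, 0, 0, -1, 0, 0, 0, 0, -1, 0, 0, 0, 0, -1, 0, 0, 0, 0], "newtons": 20}}

```text
time_s: 30.75
ee_pos: [0.4195, -0.2562, 0.2202]
eef_rot: [3.142, -0.0, 1.595]
force: [0.2, -0.6, 0.3]
grip_width: 0.0761
```

Emit:
{"fn": "arm_command", "kwargs": {"plan": [-1, 0, 0, 0.03, 0, -1, 0, 0, 0.08, 0, -1, 0, 0, 0.16, 0, -1, 0, 0, 0.24, 0, -1, -0.03, -0.1, 0.3, 0, -1, -0.08, -0.2, 0.36, 0, -1, -0.13, -0.3, 0.4, 0, -1, -0.18, -0.4, 0.4, 0, -1, -0.23, -0.5, 0.4, 0, -1, -0.28, -0.6, 0.4, 0, -1, -0.28, -0.6, 0.4, 0, -1, -0.28, -0.6, 0.4, 0]}}

```text
time_s: 31.95
ee_pos: [0.307, -0.4964, 0.3806]
eef_rot: [3.142, -0.0, 1.594]
force: [0.1, 0.9, -0.4]
grip_width: 0.0939
```

```bash
python3 look.py 26 180 290 155 395 3 120 330 195 400 3; python3 - <<'E'
from h import *
for k in("sled","stick_grip"):
  for n in("side","top"):
    for r in vision.pinpoint(k,n)[:2]: print(k,n,r["confidence"],onz(n,r["at"],{"sled":.01,"stick_grip":.04}[k]).round(4))
E
```

```text
32.05 [ 0.30798645 -0.49539751  0.38075489] [3.14137995e+00 1.22218849e-04 1.59611223e+00] [-0.14302792 -0.09931063 -0.24467664] 0.09384201316189121
sled side 0.83 [ 0.7762 -0.2517  0.01  ]
sled side 0.6 [0.5585 0.3273 0.01  ]
sled top 0.83 [0.5698 0.3248 0.01  ]
sled top 0.77 [ 0.7931 -0.2866  0.01  ]
stick_grip side 0.67 [ 0.4134 -0.2455  0.04  ]
stick_grip top 0.84 [ 0.4203 -0.2538  0.04  ]
```

View pics/t26.png

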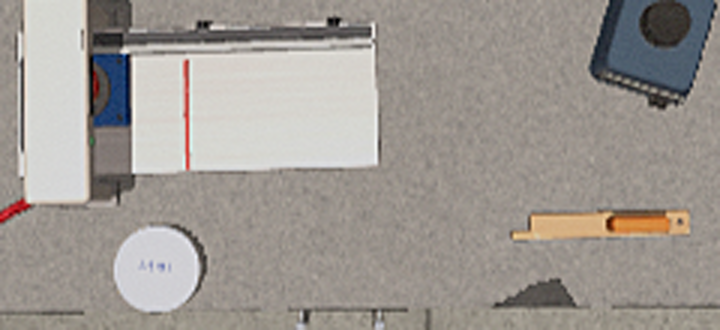

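View pics/s26.png

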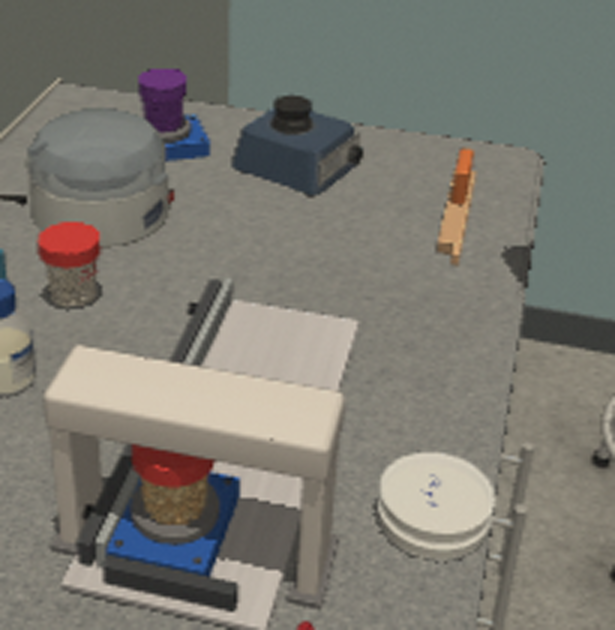

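```bash
python3 - <<'E'
from h import *
for k in("22","23","24","26"):
    im=cv2.imread(f"pics/top{k}.png").astype(float);b=im[...,0]-im[...,2];o=[]
    for r in range(200,219):
        s=b[r,190:206];d=np.clip(-np.diff(s),0,None);i=d.argmax();a,e=max(0,i-1),i+2;c=190.5+np.dot(np.arange(a,min(e,len(d))),d[a:e])/d[a:e].sum()
        o.append(onz("top",(r,c),.032)[:2]@[-.0253,.9997])
    o=np.array(o);print(k,"rear feed mm",np.median(o[:9])*1e3,np.median(o[9:])*1e3)
E
python3 - <<'E'
import cv2
a=cv2.imread("pics/side23.png")[270:320,220:290];b=cv2.imread("pics/side26.png")[270:320,220:290]
f=lambda x:cv2.resize(x,None,fx=5.6,fy=5.6,interpolation=cv2.INTER_CUBIC)
cv2.imwrite("pics/cmp.png",cv2.hconcat([f(a),f(b)]))
E
```

```text
22 rear feed mm 261.5004737684716 262.0626014523092
23 rear feed mm 263.3789695705821 263.65547163292723
24 rear feed mm 264.12725108128006 264.034197920531
26 rear feed mm 264.2345773967794 263.9508767081913
```

View pics/cmp.png

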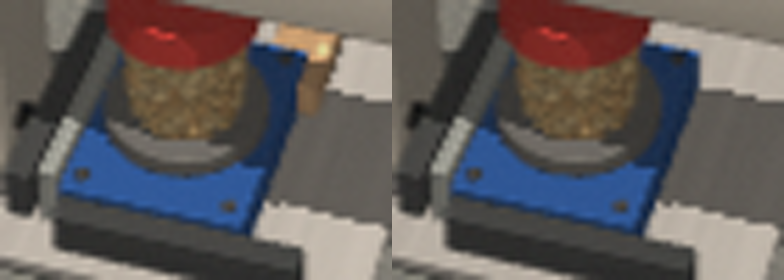

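```bash
python3 -c "
from station import job,sensors
print(job.hand_in()); print(sensors.get_obs()['time_s'])"
```

```text
the job is handed in; nothing more can be done
None
the job is handed in; nothing more can be done
```

I picked up the push stick by its orange grip and fed the blue sled along the fence to the end stop. I then laid the stick back on the worktop near where it started, off the guide board, and handed the job in at about 32 s of the 72 s allowed. The hand-in reports no verdict.

- **Flush before the red line:** the camera measured the sled parallel to the steel strip (91.5–91.7° against 91.45°) while its nose was still about 27 mm short of the line, and it stayed so in a later check.
- **Pressing force:** the sideways wrist force read about 3–5 N during the feed. One single reading was 5.5 N, and readings vary by roughly ±0.5 N. It was 4–5 N at the stop.
- **Reaching the stop:** the last 8 mm or so was at about 5 mm/s. Contact showed as a rise in forward force from 7.5 to 13.5 N, and I stopped there.
- **After backing off:** the sled's rear face was at 264.0 mm along the feed, where contact with the stop should put it at 264.3 mm. There was no sign of rebound in the before-and-after pictures. The stick was lying on the worktop and the robot was clear of everything.
- **Bystanders:** in the last pictures I saw the petri dishes, the bean cup and the purple look-alike undisturbed. I did not measure their positions again.
- **Disagreements:** the networks' final sled estimates differed from each other by up to 11 mm across the feed, so I relied on the direct edge measurement. My edge fit put the sled about 1 mm past the strip face, which is within the 2 mm calibration error.

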